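# Snap the lens into an under-cupboard puck light

### The arm

A 6-joint arm with a two-finger parallel gripper is mounted at the origin on the work surface. World frame = base frame: x ahead of the robot, y to its left, z up, the work surface at z = 0. Lengths are in m, angles in rad, forces in N, time in s.
With the tool pointing down it reaches from about 0.375 to 0.975 m from the base axis. Payload 3.8 kg.
Tool frame: the origin (TCP) lies at the very end of the fingers, on their centre line; the grasp point (between the pads) lies behind it (robot.grasp_offset is the z of the grasp point in the tool frame, in m); z points along the fingers, y is the line along which they close (so a half turn about z gives the same grasp; the last joint's range is limited). The gripper opens to 85 mm and grips with 20 to 120 N. Pads are 22 mm wide; open, the fingers measure 114 mm over their backs; the gripper's body (76 mm by 85 mm) begins 54 mm behind the grasp point. The pads swing forward as they close: fully open they stand 13 mm farther back than shut.
Start: joints at [-1.191, 0.264, 1.604, -0, 1.274, -0.037], TCP at [0.273, -0.617, 0.231] pointing down, gripper open.
Joint ranges: [-2.63, 2.63], [-0.94, 2.18], [0.31, 2.57], [-1.31, 4.45], [0, 2.66], [-2.55, 2.55]. Speed limits (rad/s): [2.57, 2.57, 3.14, 3.14, 3.14, 3.14].

### API

Orientations are given as a rotation vector (axis times angle).
In Python, from bench import robot gives the robot as it stands.
- The arm moves only by the shell command python3 -m pendant 'ROWS' [FORCE]. ROWS is JSON, a list of rows, each a list of 3 entries, a list of its own where there are three numbers: the turn, a rotation vector about the tool's x, y, z in rad, then the shift along the tool's x, y, z in cm, then the opening, from 0 (shut) to 1 (fully open). A call has 1 to 8 rows; each row shifts and turns the commanded pose from where the row before left it, along the tool's axes as they then stand; what a row does not reach is not made up. A row lasts 1/8 s, in which the tool goes at most 62.5 mm and 10.7 degrees, less where a joint would pass 70% of its speed; a pose out of reach is approached as far as the arm can. A call with a gripper value outside its range is refused whole. The fingers move at their own pace and stop on an object; FORCE is the grip in N (left out, the last holds). Time passes only in rows, so rows that do not move let the fingers close. It gives the time, the measured TCP pose, the force, the opening and the grip force at its end, in the units of the state.
- robot.get_obs(): the state, without advancing time (a new reading comes with each control period).
- robot.snapshot(name): name is "scene" or "top" or "wrist"; returns (picture, depth): 400x640x3 uint8, blue, green, red; 400x640 float32, m along the optical axis (not along the pixel's ray), 0 where there is no reading.
- robot.camera_model(name): a dict with "fx", "fy", "cx", "cy" (pixels), "R" (3x3) and "t" (3): a world point X has camera coordinates R X + t; the wrist camera has in their place "T_tool_cam" (4x4, takes a point from camera to tool coordinates, whose origin is the TCP and whose axes are the flange's). Camera axes: x right, y down, z forward; pixel columns grow to the right and rows downward; lengths in m; the calibration is good to about 2 mm. The wrist camera is an equidistant fisheye: a pixel r from the principal point sees the ray r / f radians off the axis. A picture is of the moment at which its call begins: read the wrist's pose just before it. camera_model takes no time and is no camera call.
- robot.job_done(): hands the job in; it is judged then, once.
Trained networks look in the newest picture that a camera, given by its name, has taken for a name from the list of things; names that differ only in an ending like _2 or _b are one class to them, and where a whole thing is asked for, a point or a joint stands for the part that bears it (a point fixed in the world has none). Each returns a list of dicts, best first, with "score" (0 to 1); they miss things now and then, are a little off and sometimes report something else, mostly with a low value. They report only what shows in the picture. A call takes as long as a camera call. They do not tell look-alikes from the thing itself.
- robot.outline_of(name, camera): "pixels" (400x640 bool, what is visible of it) and "uv" ([column, row] in pixels, amid what is visible of it).
The state is a dict: "clock": time; "joints": joint angles; "joint_velocities": joint speeds; "effort": joint torques, N m; "eef_pos": TCP position; "ee_rot": TCP orientation; "contact_force": force on the tool from outside, world axes, zero at the start; "moment": the same for the moment, N m; "finger_gap": finger opening in m; "grasp_force": force on a finger pad.
Only numpy, scipy, OpenCV 4.12 (cv2) and the standard library are available. Lean on these libraries where they do the work, as an engineer would, in place of code of your own. Each camera call takes 0.05 s, during which the arm holds its last target. There are 200 camera calls.

### The job

One of the three puck lights on the bench still lacks its lens. Set the loose lens squarely into that light's recess and let go of it, so that it rests on the spring clips; then take the wooden pusher and press the lens straight down with it until it has snapped past the clips and is fully home, flush with the face, without pressing hard once it is home, or the glass cracks. Then stand the pusher upright on the bench clear of the light, let go, and leave everything else alone.

Things in the scene. Friction and masses are not known exactly. Their poses are not given: they have to be found in the camera images.
- lamp: The puck light that lacks its lens: round aluminium body, 92 mm across, 29 mm high, fixed face up on the bench. In its face is an open round recess 62 mm wide (65 mm in the top 1.5 mm) and 17 mm deep, down to a flat grey gasket ring round a white LED board. Six spring-steel clips stick 3 mm into it, 9 mm above the gasket, and spring outward under load. Origin: centre of its underside; z up.
- seat (a point): Centre of that recess, at the level of the gasket's top, 12 mm above the bench. The lens is fully home, flush, when the origin of lens lies here. Set loosely in the recess the lens rests on the clips, its underside 7 to 8.5 mm above this point and its top as much proud of the face.
- face (a point): Centre of the recess's mouth, in the plane of the lamp's face, 29 mm above the bench. Pressing the lens home from the clips: the push needed grows steadily to 14 to 21 N; about 2 mm above home the clips give, the push drops and the lens jumps down onto the gasket, where the force climbs again, some 10 N per mm. A lens pushed less far is not home. The glass cracks at 35 N.
- lens: The loose lens: glass in a grey rim, one solid round piece 17 mm high, about 110 g, right way up on the bench. Origin: centre of its underside; z up. Its lower part is the snap bead, 60 mm across 8 mm up, tapering to 55 mm at the underside; above 9 mm it is a cylinder 54 mm across, to be gripped there, so that the fingers stay above the lamp's face.
- pusher: The lens pusher: a turned wooden tool, about 160 g, standing upright on its tubular foot. Foot 52 mm across, 42 mm inside (it bears on the lens's rim, not on the glass), 20 mm high; above it a plain round handle 28 mm across from 25 to 72 mm up, top at 78 mm. Origin: centre of the foot's flat underside; z up.
- lamp_done1: A finished puck light, same 92 mm by 29 mm body, its lens already fitted flush; fixed, to be left alone. Origin: centre of its underside.
- lamp_done2: Another finished puck light, the same, fixed, to be left alone. Origin: centre of its underside.
- screwdriver: Bystander: a screwdriver 160 mm long lying on the bench between the lens and the pusher, about 25 mm thick. Leave it alone.
- tape: Bystander: a roll of packing tape lying flat, 100 mm across, 48 mm high. Origin: centre of its underside. Leave it alone.
- mug: Bystander: a white mug, 82 mm across, 95 mm high. Origin: centre of its underside. Leave it alone.
- coffee_jar: Bystander: a jar of coffee, 84 mm across, 130 mm high. Origin: centre of its underside. Leave it alone.
- tin: Bystander: a plain round steel tin, 58 mm across, 32 mm high, no glass. Origin: centre of its underside. Leave it alone.
- sauce: Bystander: a sauce bottle, 60 mm across, 190 mm high. Origin: centre of its underside. Leave it alone.
Mind the look-alikes: they are no part of the job. Of the things shaped like the pusher, the wooden one is meant.

How it is judged:
By the outcome, as a careful person would: the job done as asked, in the order asked, and still so for the second after the job is handed in, with the robot touching nothing.
It also fails if it takes over 61 s, if anything falls off the work surface, if the arm or the gripper's body presses on something with over 40 N, if the wrist force passes 120 N, or if a joint passes its speed limit or range.

## Working session

There is one attempt and no reset: what is moved stays moved. The work goes in short steps, Python scripts to look and compute and a shell command to move; the robot and the scene stay as the last step left them, time stands still between calls to the robot, and variables do not carry over. Pictures are saved under pics/ and viewed, at most 13 in all, crops included, and the job is handed in when it is done.

```bash
mkdir -p pics; ls
python3 - <<'E'
from bench import robot
import cv2,numpy as np
o=robot.get_obs();print({k:np.round(v,3) for k,v in o.items()},robot.grasp_offset)
for n in("scene","top"):
    p,d=robot.snapshot(n);cv2.imwrite(f"pics/{n}.png",p);np.savez(f"{n}.npz",p=p,d=d)
    m=robot.camera_model(n);R=np.array(m["R"]);t=np.array(m["t"]);print(n,-R.T@t,R[2])
    for k in("lamp","lens","pusher","tin","screwdriver","tape","mug","coffee_jar","sauce"):
        for r in robot.outline_of(k,n)[:5]:
            v,u=np.nonzero(r["pixels"]);z=d[v,u];ok=z>0
            if ok.sum()<5: print(n,k,r["score"],r["uv"]);continue
            u,v,z=u[ok],v[ok],z[ok]
            X=(np.c_[(u-m["cx"])/m["fx"]*z,(v-m["cy"])/m["fy"]*z,z]-t)@R
            print(n,k,round(r["score"],2),np.round(r["uv"]),ok.sum(),np.round(np.percentile(X,[2,50,98],axis=0),3).tolist())
E
```

```text
pics
{'clock': np.float64(0.0), 'joints': array([-1.191,  0.265,  1.605, -0.   ,  1.274, -0.037]), 'joint_velocities': array([0.001, 0.001, 0.   , 0.001, 0.   , 0.   ]), 'effort': array([ 0.0000e+00, -5.1511e+01, -3.6732e+01, -0.0000e+00,  1.3000e-02,
       -0.0000e+00]), 'eef_pos': array([ 0.273, -0.617,  0.23 ]), 'ee_rot': array([-3.071e+00, -6.500e-01,  1.000e-03]), 'contact_force': array([-0.789,  0.169, -0.174]), 'moment': array([ 0.05 , -0.009, -0.016]), 'grasp_force': np.float64(0.0), 'finger_gap': np.float64(0.086)} -0.0187
scene [1.15885123 0.28070049 1.14842698] [-0.45390595 -0.20818807 -0.8663874 ]
scene lamp 0.87 [346. 234.] 894 [[0.586, 0.113, 0.007], [0.626, 0.154, 0.026], [0.671, 0.196, 0.034]]
scene lens 0.87 [379. 189.] 293 [[0.43, 0.148, 0.006], [0.459, 0.175, 0.018], [0.481, 0.201, 0.023]]
scene pusher 0.88 [280. 161.] 311 [[0.453, -0.149, 0.002], [0.481, -0.121, 0.027], [0.496, -0.103, 0.081]]
scene pusher 0.61 [257. 137.] 294 [[0.424, -0.24, 0.002], [0.454, -0.214, 0.027], [0.47, -0.197, 0.082]]
scene tin 0.87 [283. 258.] 400 [[0.739, 0.004, 0.001], [0.769, 0.03
[... 1802 characters left out ...]
] 370 [[0.35, -0.018, -0.0], [0.396, -0.002, 0.023], [0.501, 0.009, 0.029]]
top tape 0.58 [193. 230.] 756 [[0.469, 0.272, 0.004], [0.517, 0.317, 0.047], [0.563, 0.366, 0.052]]
top mug 0.65 [183. 190.] 1177 [[0.597, 0.317, 0.003], [0.638, 0.368, 0.047], [0.674, 0.417, 0.097]]
top coffee_jar 0.68 [452. 231.] 1232 [[0.471, -0.37, 0.005], [0.505, -0.323, 0.128], [0.548, -0.296, 0.135]]
top coffee_jar 0.5 [185. 190.] 1164 [[0.597, 0.317, 0.002], [0.638, 0.369, 0.048], [0.674, 0.419, 0.097]]
top coffee_jar 0.44 [311. 149.] 325 [[0.737, 0.005, 0.003], [0.756, 0.029, 0.032], [0.784, 0.054, 0.038]]
top sauce 0.56 [447. 173.] 774 [[0.627, -0.351, 0.018], [0.646, -0.319, 0.125], [0.677, -0.301, 0.193]]
```

Run:
```python
import cv2,numpy as np
p=cv2.imread("pics/scene.png")[90:310,170:460];cv2.imwrite("pics/c1.png",cv2.resize(p,None,fx=2.7,fy=2.7,interpolation=2))
p=cv2.imread("pics/top.png")[90:310,150:480];cv2.imwrite("pics/c2.png",cv2.resize(p,None,fx=2.4,fy=2.4,interpolation=2))
```

```text
(no output)
```

View pics/c1.png

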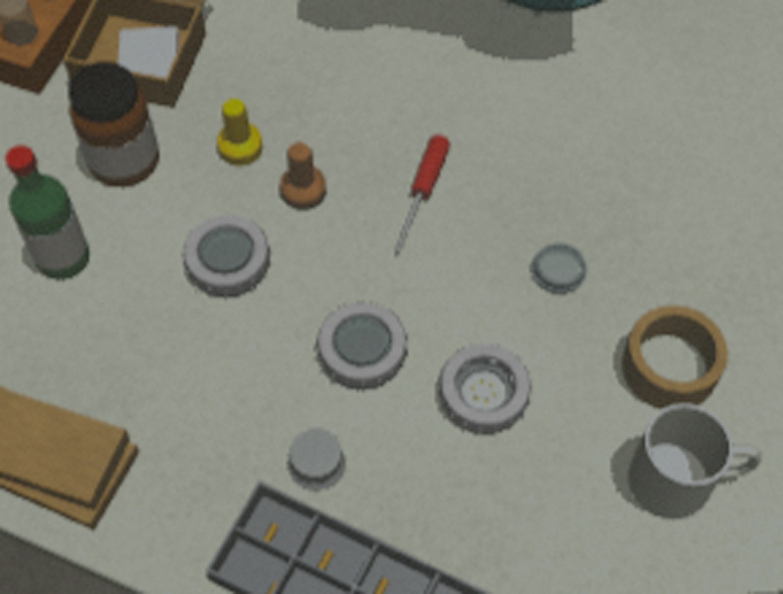

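View pics/c2.png

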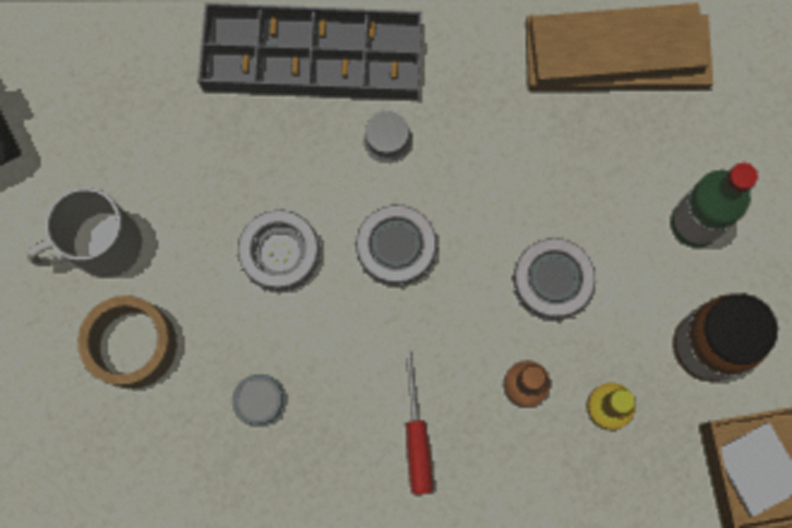

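```bash
cat > h.py <<'E'
from bench import robot
import numpy as np,cv2
from scipy.spatial.transform import Rotation as Ro
def pose():
    o=robot.get_obs();return np.array(o["eef_pos"]),Ro.from_rotvec(o["ee_rot"]),o
def shift(target):
    "cm in tool axes to reach target, plus turn vector to point straight down"
    p,R,o=pose();z=R.as_matrix()[:,2];c=np.cross(z,[0,0,-1])
    print("clock",round(float(o["clock"]),2),"tcp",p.round(4),"shift cm",(R.inv().apply(np.array(target)-p)*100).round(2),"tilt fix",R.inv().apply(c).round(4))
def wcloud():
    "wrist picture, depth, world points per pixel"
    p,R,_=pose();im,d=robot.snapshot("wrist");m=robot.camera_model("wrist")
    v,u=np.mgrid[:400,:640];x=(u-m["cx"])/m["fx"];y=(v-m["cy"])/m["fy"];r=np.hypot(x,y)+1e-9
    k=np.tan(np.minimum(r,1.45))/r
    C=np.stack([x*k*d,y*k*d,d],-1);C[(d<=0)|(r>1.2)]=np.nan
    T=np.array(m["T_tool_cam"]);return im,d,(C@T[:3,:3].T+T[:3,3])@R.as_matrix().T+p
E
python3 - <<'E'
from h import *
m=robot.camera_model("wrist");print(np.round(m["T_tool_cam"],3),m["fx"],m["cx"],m["cy"])
print(pose()[1].as_matrix().round(3))
shift([0.455,0.1745,0.2])
E
```

```text
[[ 0.    -0.947 -0.322  0.084]
 [ 1.     0.     0.001  0.001]
 [-0.001 -0.322  0.947 -0.141]
 [ 0.     0.     0.     1.   ]] 309.70691628693146 321.29193803171995 205.21753698033092
[[ 0.914  0.405 -0.   ]
 [ 0.405 -0.914 -0.   ]
 [-0.    -0.    -1.   ]]
clock 1.0 tcp [ 0.2733 -0.6172  0.2313] shift cm [ 48.67 -65.03   3.13] tilt fix [-0.  0.  0.]
```

```bash
python3 -m pendant '[[[0,0,0],[3.5,-4.6,0],1],[[0,0,0],[3.5,-4.6,0],1],[[0,0,0],[3.5,-4.6,0],1],[[0,0,0],[3.5,-4.6,0],1],[[0,0,0],[3.5,-4.6,0],1],[[0,0,0],[3.5,-4.6,0],1],[[0,0,0],[3.5,-4.6,0],1],[[0,0,0],[3.5,-4.6,0],1]]' 40
python3 -m pendant '[[[0,0,0],[3.5,-4.7,0],1],[[0,0,0],[3.5,-4.7,0],1],[[0,0,0],[3.5,-4.7,0],1],[[0,0,0],[3.5,-4.7,0],1],[[0,0,0],[3.5,-4.7,0],1],[[0,0,0],[3.0,-4.7,3],1],[[0,0,0],[0,0,0],1]]'
python3 - <<'E'
from h import *
shift([0.455,0.1745,0.2])
im,d,W=wcloud();cv2.imwrite("pics/w1.png",im)
for r in robot.outline_of("lens","wrist"):
    P=W[r["pixels"]];P=P[~np.isnan(P[:,0])];T=P[P[:,2]>.012]
    print(r["score"],r["uv"],len(P),np.percentile(P,[2,50,98],axis=0).round(4).tolist(),len(T),(T[:,:2].min(0)+T[:,:2].max(0))/2,cv2.minEnclosingCircle(T[:,:2].astype(np.float32)*1000))
E
```

```text
clock: 2.0
eef_pos: [0.3805, -0.1657, 0.2317]
ee_rot: [3.073, 0.649, 0.002]
contact_force: [0.6, -0.4, 0.4]
finger_gap: 0.085
grasp_force: 0.0
clock: 2.88
eef_pos: [0.4519, 0.1756, 0.1994]
ee_rot: [-3.072, -0.658, 0.007]
contact_force: [-0.0, -0.5, -0.0]
finger_gap: 0.0854
grasp_force: 0.0
clock 2.88 tcp [0.4519 0.1756 0.1994] shift cm [ 0.24  0.23 -0.07] tilt fix [-0.0012  0.004  -0.    ]
0.68 [324.8, 175.4] 2254 [[0.4309, 0.1473, 0.0055], [0.4572, 0.1747, 0.0149], [0.4824, 0.2007, 0.0167]] 1888 [0.45506507 0.17408625] ((455.1358642578125, 174.00401306152344), 27.523725509643555)Traceback (most recent call last):
  File "<stdin>", line 6, in <module>
    return umr_minimum(a, axis, None, out, keepdims, initial, where)
ValueError: zero-size array to reduction operation minimum which has no identity
```

View pics/w1.png

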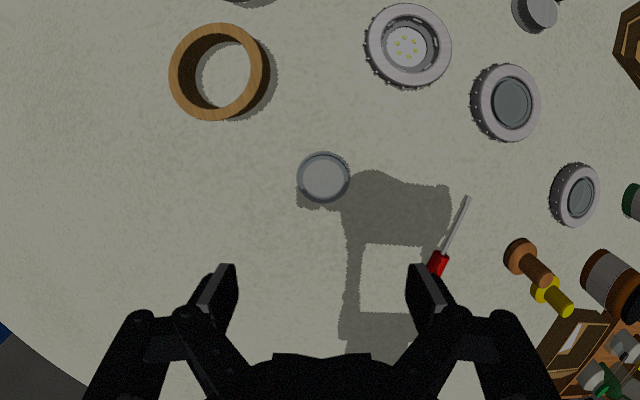

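```bash
python3 -m pendant '[[[0,0,0],[0.2,0.25,4],0.68],[[0,0,0],[0,0,5],0.68],[[0,0,0],[0,0,0],0.68],[[0,0,0],[0,0,0],0.68]]'
python3 - <<'E'
from h import *
shift([0.455,0.174,0.1])
im,d,W=wcloud();p,R,o=pose();print(o["finger_gap"])
T=R.inv().apply((W-p).reshape(-1,3)).reshape(W.shape)
ok=~np.isnan(T[...,0])&(abs(T[...,0])<.012)&(abs(T[...,1])<.06)&(T[...,2]>-.06)&(T[...,2]<.02)
for s in(-1,1):
    Q=T[ok&(T[...,1]*s>0)];print(s,len(Q),np.percentile(Q,[0,1,5,50,95,99,100],axis=0).round(4).tolist())
for r in robot.outline_of("lens","wrist")[:2]:
    P=W[r["pixels"]];P=P[~np.isnan(P[:,0])];Q=P[P[:,2]>.012]
    print(r["score"],r["uv"],np.percentile(P[:,2],[2,50,98]).round(4),len(Q),cv2.minEnclosingCircle(Q[:,:2].astype(np.float32)*1000) if len(Q) else 0)
E
```

```text
clock: 3.48
eef_pos: [0.4577, 0.1707, 0.1137]
ee_rot: [-3.074, -0.648, -0.004]
contact_force: [1.1, 0.5, -0.1]
finger_gap: 0.0582
grasp_force: 0.0
clock 3.48 tcp [0.4577 0.1707 0.1137] shift cm [-0.12 -0.41  1.37] tilt fix [ 0.0005 -0.0025  0.    ]
0.05841264080257206
-1 4032 [[-0.012, -0.06, -0.06], [-0.0106, -0.0586, -0.0598], [-0.0077, -0.0539, -0.0593], [0.0067, -0.038, -0.0487], [0.0118, -0.0274, -0.0113], [0.012, -0.0271, -0.0058], [0.012, -0.0243, -0.0022]]
1 3903 [[-0.012, 0.0274, -0.06], [-0.0104, 0.03, -0.0598], [-0.0073, 0.0303, -0.0592], [0.0068, 0.0404, -0.0472], [0.0118, 0.0545, -0.0113], [0.012, 0.0586, -0.0056], [0.012, 0.0599, -0.0027]]
0.74 [316.3, 203.5] [0.0064 0.0149 0.0167] 3214 ((454.5576171875, 174.01419067382812), 27.608179092407227)
```

```bash
python3 -m pendant '[[[0,0,0],[-0.15,-0.55,0],1],[[0,0,0],[0,0,4],1],[[0,0,0],[0,0,4],1],[[0,0,0],[0,0,0],1],[[0,0,0],[0,0,0],1]]'
python3 - <<'E'
from h import *
shift([0.454,0.1752,0.007])
E
```

```text
clock: 4.2
eef_pos: [0.4539, 0.1763, 0.0332]
ee_rot: [-3.073, -0.65, -0.003]
contact_force: [0.6, -0.1, 0.3]
finger_gap: 0.0855
grasp_force: 0.0
clock 4.2 tcp [0.4539 0.1763 0.0332] shift cm [-0.04  0.11  2.62] tilt fix [ 0.0002 -0.0021 -0.    ]
```

```bash
python3 -m pendant '[[[0,0,0],[0,0.1,1.6],1],[[0,0,0],[0,0,1],1],[[0,0,0],[0,0,0],1],[[0,0,0],[0,0,0],0.58],[[0,0,0],[0,0,0],0.58],[[0,0,0],[0,0,0],0.58],[[0,0,0],[0,0,0],0.58]]' 30
python3 - <<'E'
from h import *
shift([0.454,0.1752,0.007]);o=pose()[2];print(o["contact_force"],o["grasp_force"],o["finger_gap"])
E
```

```text
clock: 5.08
eef_pos: [0.4536, 0.175, 0.0064]
ee_rot: [-3.073, -0.65, -0.001]
contact_force: [-1.5, -1.1, 5.9]
finger_gap: 0.0523
grasp_force: 31.2
clock 5.08 tcp [0.4536 0.175  0.0064] shift cm [ 0.05 -0.   -0.06] tilt fix [ 0.     -0.0008 -0.    ]
[-1.51810199 -1.0760306   5.88267586] 31.194945573806763 0.05230504442724538
```

```bash
python3 -m pendant '[[[0,0,0],[0,0,-2],0.5],[[0,0,0],[0,0,-5],0.5],[[0,0,0],[0,0,-5],0.5],[[0,0,0],[0,0,0],0.5],[[0,0,0],[0,0,0],0.5]]'
cat >> h.py <<'E'
def circ(P):
    from scipy.optimize import least_squares
    f=lambda q:np.hypot(P[:,0]-q[0],P[:,1]-q[1])-q[2]
    s=least_squares(f,[*P[:,:2].mean(0),.03],loss="soft_l1",f_scale=.001);return s.x.round(4),np.median(abs(s.fun)).round(4)
def held():
    im,d,W=wcloud();p,R,o=pose();T=R.inv().apply((W-p).reshape(-1,3)).reshape(W.shape)
    return im,d,W,T
E
python3 - <<'E'
from h import *
im,d,W,T=held();cv2.imwrite("pics/w2.png",im);np.savez("w2.npz",T=T)
shift([0.626,0.154,0.13]);print(pose()[2]["finger_gap"])
for r in robot.outline_of("lens","wrist")[:2]:
    P=T[r["pixels"]];P=P[~np.isnan(P[:,0])];
    print(r["score"],r["uv"],np.percentile(P,[2,50,98],axis=0).round(4).tolist())
    top=P[(P[:,2]>-.02)&(P[:,2]<0)&(np.hypot(P[:,0],P[:,1])<.032)];print(len(top),cv2.minEnclosingCircle(top[:,:2].astype(np.float32)*1000))
    if len(top)>50:
        A=np.c_[top[:,:2],np.ones(len(top))];g=top[np.hypot(top[:,0],top[:,1])<.02];A=np.c_[g[:,:2],np.ones(len(g))];print("plane",np.linalg.lstsq(A,g[:,2],rcond=None)[0])
E
```

```text
clock: 5.7
eef_pos: [0.4526, 0.1746, 0.125]
ee_rot: [3.073, 0.65, -0.001]
contact_force: [-0.4, -0.5, -1.6]
finger_gap: 0.0526
grasp_force: 32.1
clock 5.75 tcp [0.4518 0.1744 0.1241] shift cm [15.1   8.91 -0.63] tilt fix [-0.0003  0.0027  0.    ]
0.05229862066190338
```

View pics/w2.png

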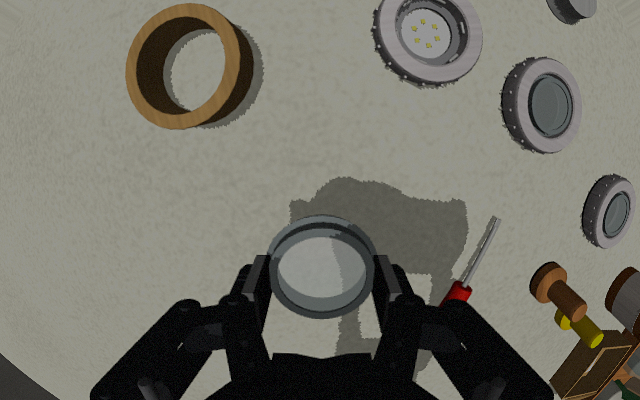

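Run:
```python
from h import *
T=np.load("w2.npz")["T"];im=cv2.imread("pics/w2.png")
r=np.hypot(T[...,0],T[...,1])
sel=(r<.034)&(T[...,2]>-.02)&(T[...,2]<.01)&(abs(T[...,1])<.026)
P=T[sel];print(len(P));print(np.histogram(P[:,2],np.arange(-.02,.011,.002)))
c=P[np.hypot(P[:,0],P[:,1])<.02];c=c[abs(c[:,2]-np.median(c[:,2]))<.002]
print("plane",np.median(c[:,2]),np.linalg.lstsq(np.c_[c[:,:2],np.ones(len(c))],c[:,2],rcond=None)[0].round(4))
# rows profile along x at y~0.0015
for y in (-.01,.0015,.013):
    q=T[(abs(T[...,1]-y)<.0006)&(abs(T[...,0])<.04)&(T[...,2]<.03)];q=q[np.argsort(q[:,0])];print(y,(q[:,[0,2]]*1000).round(1)[::max(1,len(q)//40)].tolist())
```

```text
9055
(array([  36,   39,   27,   33, 2293, 5312,  242,  141,  462,  444,   11,
          6,    8,    1,    0]), array([-2.00000000e-02, -1.80000000e-02, -1.60000000e-02, -1.40000000e-02,
       -1.20000000e-02, -1.00000000e-02, -8.00000000e-03, -6.00000000e-03,
       -4.00000000e-03, -2.00000000e-03, -1.73472348e-17,  2.00000000e-03,
        4.00000000e-03,  6.00000000e-03,  8.00000000e-03,  1.00000000e-02]))
plane -0.009391111526831947 [-0.0063 -0.0069 -0.0094]
-0.01 [[-23.1, -10.0], [-20.1, -9.4], [-17.9, -10.5], [-14.8, -9.1], [-11.1, -9.6], [-7.5, -9.4], [-4.9, -9.5], [-2.3, -9.7], [0.9, -9.9], [4.2, -9.6], [7.0, -9.4], [9.4, -9.6], [10.5, -72.0], [11.1, -72.7], [11.3, -74.7], [11.5, -77.5], [11.7, -9.7], [11.9, -76.9], [12.0, -83.2], [12.1, -82.1], [12.3, -74.6], [12.4, -83.5], [12.5, -82.9], [12.7, -78.9], [12.8, -84.3], [13.0, -85.2], [15.2, -10.0], [18.3, -8.7], [19.9, -89.5], [20.1, -91.0], [20.3, -95.8], [20.5, -96.3], [20.6, -94.8], [20.7, -92.2], [20.9, -91.7], [21.1, -92.5], [21.2, -95.9], [21.5, -9.8], [22.5, -95.6], [23.8, -10.2], [25.6, -9.6], [26.1, -3.7], [26.8, -2
[... 562 characters left out ...]
, -9.8], [27.3, -11.3], [28.4, -4.1], [29.0, -8.2], [31.2, -1.8]]
0.013 [[-23.0, -10.1], [-19.8, -9.7], [-17.8, -7.9], [-15.6, -8.9], [-12.0, -9.4], [-7.9, -7.8], [-5.1, -9.2], [-2.7, -9.1], [0.6, -9.5], [4.4, -9.9], [7.1, -8.6], [9.6, -9.9], [10.9, -9.3], [11.1, -82.5], [11.4, -73.9], [11.6, -8.6], [11.9, -83.9], [12.0, -84.8], [12.1, -85.6], [12.2, -83.0], [12.4, -82.0], [12.5, -81.3], [12.7, -77.7], [12.8, -78.2], [13.2, -80.7], [15.2, -9.0], [17.7, -8.7], [19.4, -89.8], [19.7, -94.5], [20.0, -8.9], [20.2, -92.2], [20.4, -95.0], [20.6, -92.8], [20.8, -97.5], [21.0, -94.8], [21.2, -91.2], [21.4, -93.7], [21.7, -98.5], [23.2, -11.2], [24.7, -10.1], [25.7, -10.0], [26.4, -7.9], [27.7, -1.1]]
```

```bash
python3 -m pendant '[[[0,0,0],[3.7,2.2,0],0.5],[[0,0,0],[3.7,2.2,0],0.5],[[0,0,0],[3.7,2.2,0],0.5],[[0,0,0],[3.7,2.2,0],0.5],[[0,0,0],[0,0,3],0.5],[[0,0,0],[0,0,1.5],0.5],[[0,0,0],[0,0,0],0.5],[[0,0,0],[0,0,0],0.5]]'
cat >> h.py <<'E'
def plane_pts(uv,ztool=None,zworld=None,pose_=None):
    "intersect wrist pixel rays with a plane tool z=ztool or world z=zworld; world points"
    p,R=pose_;m=robot.camera_model("wrist");x=(uv[:,0]-m["cx"])/m["fx"];y=(uv[:,1]-m["cy"])/m["fy"];r=np.hypot(x,y)+1e-12
    D=np.c_[np.sin(r)*x/r,np.sin(r)*y/r,np.cos(r)];T=np.array(m["T_tool_cam"]);D=D@T[:3,:3].T;c=T[:3,3]
    if ztool is not None: return R.apply(c+D*((ztool-c[2])/D[:,2])[:,None])+p
    C=R.apply(c)+p;D=R.apply(D);return C+D*((zworld-C[2])/D[:,2])[:,None]
E
python3 - <<'E'
from h import *
shift([.625,.1545,.05])
im,d,W,T=held();cv2.imwrite("pics/w3.png",im);p,R,o=pose();np.savez("w3.npz",W=W,T=T,p=p,r=o["ee_rot"],d=d)
cv2.imwrite("pics/w3c.png",cv2.resize(im[150:400,180:480],None,fx=2.4,fy=2.4,interpolation=2))
for r in robot.outline_of("lamp","wrist")[:3]:print(r["score"],r["uv"],r["pixels"].sum())
E
```

```text
clock: 6.8
eef_pos: [0.6238, 0.1544, 0.0808]
ee_rot: [-3.073, -0.651, 0.0]
contact_force: [-0.3, 0.6, -1.2]
finger_gap: 0.052
grasp_force: 32.1
clock 6.8 tcp [0.6238 0.1544 0.0808] shift cm [0.12 0.05 3.08] tilt fix [-0.      0.0002  0.    ]
0.88 [324.0, 198.8] 7717
```

View pics/w3c.png

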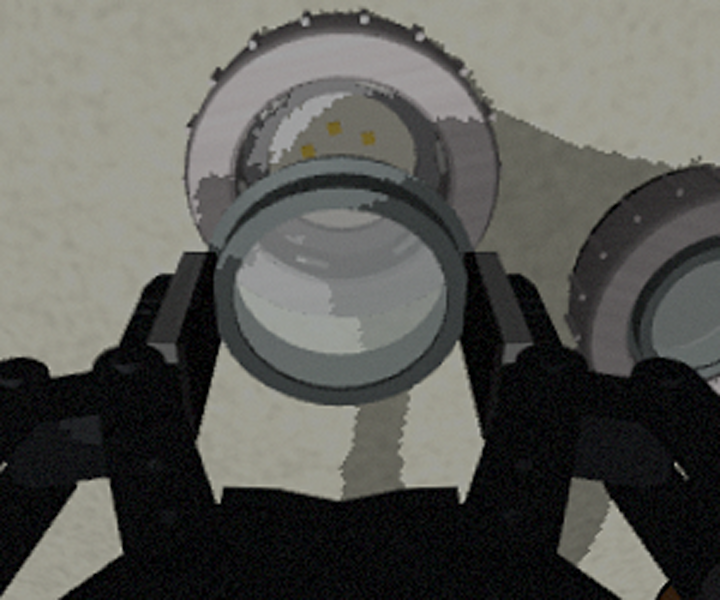

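```bash
cat >> h.py <<'E'
from scipy.optimize import least_squares
def fitmask(M,radii,c0,P,**pl):
    "centre of circles of given radii through boundary pixels of mask M mapped to a plane"
    M=cv2.morphologyEx(M.astype(np.uint8),cv2.MORPH_OPEN,np.ones((3,3)));M=cv2.morphologyEx(M,cv2.MORPH_CLOSE,np.ones((3,3)))
    cs,_=cv2.findContours(M,cv2.RETR_CCOMP,cv2.CHAIN_APPROX_NONE);uv=np.vstack([c[:,0] for c in cs if len(c)>40]).astype(float)
    X=plane_pts(uv,pose_=P,**pl)[:,:2];c=np.array(c0)
    for tol in(.005,.003,.002,.0015):
        r=np.hypot(*(X-c).T);k=np.argmin(abs(r[:,None]-np.array(radii)),1);e=np.array(radii)[k];s=abs(r-e)<tol
        Y,E=X[s],e[s];g=least_squares(lambda q:np.hypot(Y[:,0]-q[0],Y[:,1]-q[1])-E-q[2],[*c,0],loss="soft_l1",f_scale=.0005);c=g.x[:2]
    ang=np.degrees(np.arctan2(*(Y-c).T[::-1]))
    print("centre",c.round(4),"dr",g.x[2].round(4),"n",s.sum(),"rms",g.fun.std().round(4),"angular cover",np.histogram(ang,8,(-180,180))[0]);return c
def lens_vs_lamp(W,T,P,lamp0,ztop=-.0106):
    p,R=P
    print("lens");L=fitmask((abs(T[...,2]-ztop-.0005)<.003)&(np.hypot(T[...,0],T[...,1])<.032),[.027],p[:2],P,ztool=ztop)
    r=np.hypot(W[...,0]-lamp0[0],W[...,1]-lamp0[1])
    print("lamp");A=fitmask((abs(W[...,2]-.029)<.004)&(r<.052)&(r>.029)&(T[...,2]>.012),[.046],lamp0,P,zworld=.029)
    B=fitmask((abs(W[...,2]-.029)<.004)&(r<.052)&(r>.029)&(T[...,2]>.012),[.046,.0325],lamp0,P,zworld=.029)
    for c in(A,B):
        print("lens->lamp shift cm tool",(R.inv().apply(np.r_[c-L,0])*100).round(3))
    print("lens in tool cm",(R.inv().apply(np.r_[L-p[:2],0])*100).round(3))
E
python3 - <<'E'
from h import *
f=np.load("w3.npz");P=(f["p"],Ro.from_rotvec(f["r"]))
W=f["W"];q=W[(np.hypot(W[...,0]-.625,W[...,1]-.1545)<.05)&(f["T"][...,2]>.02)][:,2];print(np.histogram(q,np.arange(-.004,.04,.002)))
lens_vs_lamp(W,f["T"],P,[.625,.1545])
E
```

```text
(array([  89,  726,   20,    0,  160, 1250,  217,  803,   86,   67,   62,
        154,  205,  100,  339, 2900, 1351,    0,    0,    0,    0]), array([-0.004, -0.002,  0.   ,  0.002,  0.004,  0.006,  0.008,  0.01 ,
        0.012,  0.014,  0.016,  0.018,  0.02 ,  0.022,  0.024,  0.026,
        0.028,  0.03 ,  0.032,  0.034,  0.036,  0.038]))
lens
centre [0.6265 0.1541] dr -0.0004 n 307 rms 0.0005 angular cover [39 32 41 41 45 40 36 33]
lamp
centre [0.6279 0.1539] dr -0.0013 n 129 rms 0.0002 angular cover [ 0  0 25 26 31 21 22  4]
centre [0.6277 0.1538] dr -0.0012 n 200 rms 0.0003 angular cover [ 0  0 36 45 42 36 39  2]
lens->lamp shift cm tool [0.118 0.067 0.   ]
lens->lamp shift cm tool [0.096 0.069 0.   ]
lens in tool cm [0.174 0.131 0.   ]
```

```bash
python3 -m pendant '[[[0,0,0],[0.07,0.07,1.5],0.5],[[0,0,0],[0,0,2.2],0.5],[[0,0,0],[0,0,0],0.5],[[0,0,0],[0,0,0],0.5],[[0,0,0],[0,0,0],0.5]]'
python3 - <<'E'
from h import *
shift([.625,.1545,.05])
im,d,W,T=held();cv2.imwrite("pics/w4.png",im);p,R,o=pose();np.savez("w4.npz",W=W,T=T,p=p,r=o["ee_rot"],d=d)
P=(p,R);lens_vs_lamp(W,T,P,[.626,.1545])
# profile along world direction of tool x through lens centre in the image plane, gray levels on face plane radial scan
L=np.array([.6265,.154])
g=cv2.cvtColor(im,cv2.COLOR_BGR2GRAY)
big=cv2.resize(im[150:400,180:480],None,fx=2.4,fy=2.4,interpolation=2);cv2.imwrite("pics/w4c.png",big)
E
```

```text
clock: 7.52
eef_pos: [0.6259, 0.1541, 0.0447]
ee_rot: [3.074, 0.65, 0.003]
contact_force: [0.5, 0.1, -1.5]
finger_gap: 0.052
grasp_force: 32.1
clock 7.53 tcp [0.6259 0.1541 0.0447] shift cm [-0.07 -0.07 -0.53] tilt fix [ 0.0004 -0.0018 -0.    ]
lens
centre [0.6282 0.1536] dr -0.0003 n 306 rms 0.0004 angular cover [39 33 41 40 46 41 32 34]
lamp
centre [0.6278 0.154 ] dr -0.0014 n 47 rms 0.0001 angular cover [ 0  0  7  8 12 14  6  0]
centre [0.627  0.1537] dr -0.001 n 148 rms 0.0005 angular cover [ 0  0 20 26 47 39 16  0]
lens->lamp shift cm tool [-0.023 -0.053 -0.   ]
lens->lamp shift cm tool [-0.104 -0.047 -0.   ]
lens in tool cm [0.189 0.132 0.   ]
```

View pics/w4c.png

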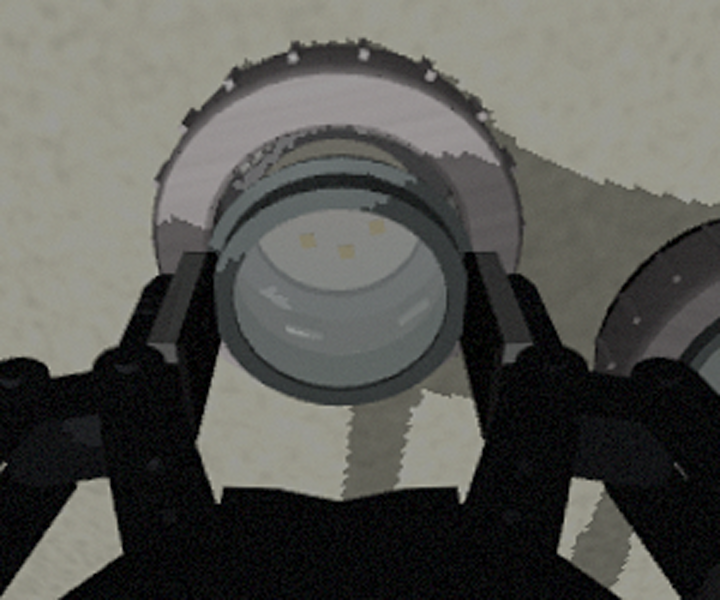

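```bash
python3 -m pendant '[[[0,0,0],[-0.05,-0.05,0],0.5],[[0,0,0],[0,0,0.5],0.5],[[0,0,0],[0,0,0.4],0.5],[[0,0,0],[0,0,0],0.5],[[0,0,0],[0,0,0],0.5]]'
python3 - <<'E'
from h import *
shift([.6259,.1541,.027])
im,d,W,T=held();cv2.imwrite("pics/w5.png",im);p,R,o=pose();np.savez("w5.npz",W=W,T=T,p=p,r=o["ee_rot"],d=d)
print(o["contact_force"]);P=(p,R);lens_vs_lamp(W,T,P,[.626,.1545])
E
```

```text
clock: 8.2
eef_pos: [0.6243, 0.1541, 0.0345]
ee_rot: [3.074, 0.65, -0.0]
contact_force: [0.7, 0.7, -0.7]
finger_gap: 0.0519
grasp_force: 32.1
clock 8.2 tcp [0.6243 0.1541 0.0345] shift cm [0.15 0.07 0.75] tilt fix [-0.0001  0.0003  0.    ]
[-0.87307477  0.41150433 -1.21278508]
lens
centre [0.6267 0.1537] dr -0.0003 n 307 rms 0.0004 angular cover [39 33 39 42 45 43 33 33]
lampTraceback (most recent call last):
  File "<stdin>", line 4, in <module>
  File "h.py", line 45, in lens_vs_lamp
    print("lamp");A=fitmask((abs(W[...,2]-.029)<.004)&(r<.052)&(r>.029)&(T[...,2]>.012),[.046],lamp0,P,zworld=.029)
                    ~~~~~~~^^^^^^^^^^^^^^^^^^^^^^^^^^^^^^^^^^^^^^^^^^^^^^^^^^^^^^^^^^^^^^^^^^^^^^^^^^^^^^^^^^^^^^^^
  File "h.py", line 34, in fitmask
    cs,_=cv2.findContours(M,cv2.RETR_CCOMP,cv2.CHAIN_APPROX_NONE);uv=np.vstack([c[:,0] for c in cs if len(c)>40]).astype(float)
                                                                     ~~~~~~~~~^^^^^^^^^^^^^^^^^^^^^^^^^^^^^^^^^^^
    return _nx.concatenate(arrs, 0, dtype=dtype, casting=casting)
           ~~~~~~~~~~~~~~~^^^^^^^^^^^^^^^^^^^^^^^^^^^^^^^^^^^^^^^
ValueError: need at least one array to concatenate
```

```bash
sed -i 's/T\[...,2\]>.012/T[...,2]>.002/g' h.py; python3 -m pendant '[[[0,0,0],[0,0,0],0.5],[[0,0,0],[0,0,0],0.5]]'
python3 - <<'E'
from h import *
shift([.6259,.1541,.027])
im,d,W,T=held();p,R,o=pose()
P=(p,R);lens_vs_lamp(W,T,P,[.627,.1538])
E
```

```text
clock: 8.5
eef_pos: [0.6245, 0.1542, 0.0348]
ee_rot: [-3.074, -0.65, -0.0]
contact_force: [0.8, 1.2, -1.9]
finger_gap: 0.052
grasp_force: 32.1
clock 8.5 tcp [0.6245 0.1542 0.0348] shift cm [0.13 0.06 0.78] tilt fix [ 0.     -0.0003  0.    ]
lens
centre [0.6267 0.1537] dr -0.0003 n 307 rms 0.0004 angular cover [39 33 40 40 46 39 37 33]
lamp
centre [0.6277 0.1541] dr -0.0013 n 88 rms 0.0001 angular cover [17  5  5 17 17 16  6  5]
centre [0.6276 0.1541] dr -0.0013 n 101 rms 0.0005 angular cover [10  4 10 21 20 21 11  4]
lens->lamp shift cm tool [0.106 0.007 0.   ]
lens->lamp shift cm tool [0.097 0.005 0.   ]
lens in tool cm [0.188 0.133 0.   ]
```

```bash
python3 -m pendant '[[[0,0,0],[0.1,0,0],0.5],[[0,0,0],[0,0,0],0.5],[[0,0,0],[0,0,0.3],0.5],[[0,0,0],[0,0,0.25],0.5],[[0,0,0],[0,0,0],0.5],[[0,0,0],[0,0,0],0.5],[[0,0,0],[0,0,0],0.5]]'
python3 - <<'E'
from h import *
shift([.6259,.1541,.027])
im,d,W,T=held();p,R,o=pose();cv2.imwrite("pics/w6c.png",cv2.resize(im[150:400,180:480],None,fx=2.4,fy=2.4,interpolation=2))
P=(p,R);print(o["contact_force"],o["moment"]);lens_vs_lamp(W,T,P,[.627,.1538])
E
```

```text
clock: 9.43
eef_pos: [0.6253, 0.1546, 0.0293]
ee_rot: [-3.074, -0.65, -0.0]
contact_force: [-0.3, -0.5, -1.6]
finger_gap: 0.052
grasp_force: 32.1
clock 9.43 tcp [0.6253 0.1546 0.0293] shift cm [0.03 0.07 0.23] tilt fix [ 0.     -0.0002  0.    ]
[-0.04426723  0.13369391 -0.29341272] [-0.02818353 -0.01263151 -0.00348328]
lens
centre [0.6277 0.1541] dr -0.0003 n 306 rms 0.0004 angular cover [39 34 41 39 45 39 36 33]
lampTraceback (most recent call last):
  File "<stdin>", line 4, in <module>
  File "h.py", line 45, in lens_vs_lamp
    print("lamp");A=fitmask((abs(W[...,2]-.029)<.004)&(r<.052)&(r>.029)&(T[...,2]>.002),[.046],lamp0,P,zworld=.029)
                    ~~~~~~~^^^^^^^^^^^^^^^^^^^^^^^^^^^^^^^^^^^^^^^^^^^^^^^^^^^^^^^^^^^^^^^^^^^^^^^^^^^^^^^^^^^^^^^^
  File "h.py", line 34, in fitmask
    cs,_=cv2.findContours(M,cv2.RETR_CCOMP,cv2.CHAIN_APPROX_NONE);uv=np.vstack([c[:,0] for c in cs if len(c)>40]).astype(float)
                                                                     ~~~~~~~~~^^^^^^^^^^^^^^^^^^^^^^^^^^^^^^^^^^^
    return _nx.concatenate(arrs, 0, dtype=dtype, casting=casting)
           ~~~~~~~~~~~~~~~^^^^^^^^^^^^^^^^^^^^^^^^^^^^^^^^^^^^^^^
ValueError: need at least one array to concatenate
```

```bash
python3 -m pendant '[[[0,0,0],[0,0,0.1],0.5],[[0,0,0],[0,0,0.1],0.5],[[0,0,0],[0,0,0],0.5],[[0,0,0],[0,0,0],0.5]]'
```

```text
clock: 9.98
eef_pos: [0.6251, 0.1545, 0.0271]
ee_rot: [3.074, 0.65, -0.001]
contact_force: [-0.4, -1.2, -1.0]
finger_gap: 0.0522
grasp_force: 32.1
```

```bash
python3 -m pendant '[[[0,0,0],[0,0,0.1],0.5],[[0,0,0],[0,0,0],0.5],[[0,0,0],[0,0,0],0.5]]'
```

```text
clock: 10.35
eef_pos: [0.6251, 0.1545, 0.0262]
ee_rot: [3.074, 0.65, -0.001]
contact_force: [-1.5, -1.0, 1.7]
finger_gap: 0.0522
grasp_force: 32.5
```

Contact with the clips (force went from −1 to +1.7 N). Release and back off.

```bash
python3 -m pendant '[[[0,0,0],[0,0,0],0.75],[[0,0,0],[0,0,0],0.75],[[0,0,0],[0,0,0],1],[[0,0,0],[0,0,0],1],[[0,0,0],[0,0,-3],1],[[0,0,0],[-4,0,-5],1],[[0,0,0],[0,0,0],1],[[0,0,0],[0,0,0],1]]'
python3 - <<'E'
from h import *
shift([.470,-.125,.15])
im,d,W,T=held();p,R,o=pose();cv2.imwrite("pics/w7.png",im);np.savez("w7.npz",W=W,T=T,p=p,r=o["ee_rot"])
cv2.imwrite("pics/w7c.png",cv2.resize(im[100:350,170:490],None,fx=2.4,fy=2.4,interpolation=2))
c=np.array([.6277,.1541]);r=np.hypot(W[...,0]-c[0],W[...,1]-c[1])
for a,b in((0,.018),(.024,.027),(.034,.044),(.05,.07)):
    q=W[(r>a)&(r<b)];q=q[abs(q[:,2]-.02)<.03]
    g=np.linalg.lstsq(np.c_[q[:,:2]-c,np.ones(len(q))],q[:,2],rcond=None)[0]
    print(a,len(q),np.percentile(q[:,2],[10,50,90]).round(4),"slope",g.round(4))
P=(p,R)
fitmask((W[...,2]>.0325)&(r<.032),[.027],c,P,zworld=.0367)
fitmask((abs(W[...,2]-.029)<.0035)&(r<.052)&(r>.031),[.046],c,P,zworld=.029)
E
```

```text
clock: 11.35
eef_pos: [0.5898, 0.1388, 0.1052]
ee_rot: [-3.074, -0.65, -0.002]
contact_force: [-0.8, 0.5, 0.2]
finger_gap: 0.0856
grasp_force: 0.0
clock 11.35 tcp [0.5898 0.1388 0.1052] shift cm [-21.63  19.28  -4.5 ] tilt fix [ 0.0002 -0.0011  0.    ]
0 2003 [0.0331 0.0341 0.0349] slope [0.0264 0.0081 0.0341]
0.024 996 [0.0274 0.0343 0.0358] slope [-0.0698 -0.0415  0.033 ]
0.034 4425 [0.0268 0.0278 0.0287] slope [-0.0018 -0.0021  0.0277]
0.05 9275 [-0.0021 -0.0012 -0.0003] slope [ 0.001  -0.0007 -0.0012]
centre [0.6261 0.1536] dr -0.0008 n 226 rms 0.0003 angular cover [27 26 30 28 30 28 30 27]
centre [0.6262 0.1536] dr -0.0014 n 39 rms 0.0001 angular cover [6 5 2 6 7 6 2 5]
```

View pics/w7c.png

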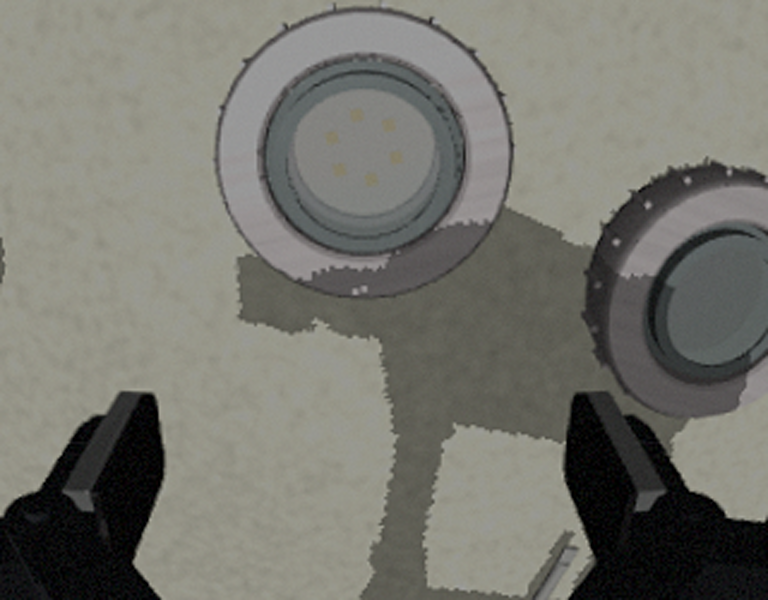

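```bash
python3 -m pendant '[[[0,0,0],[-3.6,3.2,-1],1],[[0,0,0],[-3.6,3.2,-1],1],[[0,0,0],[-3.6,3.2,-1],1],[[0,0,0],[-3.6,3.2,-1],1],[[0,0,0],[-3.6,3.2,-0.5],1],[[0,0,0],[-3.6,3.2,0],1],[[0,0,0],[0,0,0],1],[[0,0,0],[0,0,0],1]]'
python3 - <<'E'
from h import *
im,d,W,T=held();p,R,o=pose();cv2.imwrite("pics/w8.png",im);P=(p,R)
for r in robot.outline_of("pusher","wrist")[:3]:
    M=r["pixels"];hsv=cv2.cvtColor(im,cv2.COLOR_BGR2HSV);X=W[M];X=X[~np.isnan(X[:,0])]
    print(r["score"],r["uv"],"hue",np.median(hsv[M],axis=0),np.percentile(X,[2,50,98],axis=0).round(4).tolist())
    h=X[X[:,2]>.072];print(len(h),h[:,:2].mean(0),cv2.minEnclosingCircle(h[:,:2].astype(np.float32)*1000) if len(h) else 0)
shift([.470,-.125,.031])
E
```

```text
clock: 12.4
eef_pos: [0.4696, -0.1239, 0.1488]
ee_rot: [-3.072, -0.648, 0.002]
contact_force: [-0.3, 0.4, 0.4]
finger_gap: 0.0852
grasp_force: 0.0
0.95 [325.5, 199.1] hue [ 14. 173.  78.] [[0.4552, -0.1499, 0.0033], [0.4793, -0.1245, 0.031], [0.496, -0.1051, 0.0771]]
931 [ 0.47236838 -0.12796174] ((471.4701843261719, -128.3065948486328), 13.7933988571167)
0.66 [398.7, 252.5] hue [ 25. 255.  79.] [[0.4254, -0.2403, 0.0012], [0.454, -0.2106, 0.0217], [0.4707, -0.1971, 0.0751]]
94 [ 0.44523958 -0.20982048] ((466.58001708984375, -187.04241943359375), 41.59534454345703)
0.36 [541.0, 259.7] hue [16. 85. 42.] [[0.4802, -0.3636, 0.0087], [0.5182, -0.3078, 0.1006], [0.553, -0.2967, 0.1297]]
6908 [ 0.51700252 -0.31854958] ((514.9419555664062, -335.3730163574219), 41.52128219604492)
clock 12.5 tcp [ 0.47   -0.1233  0.1492] shift cm [-0.06  0.17 11.82] tilt fix [-0.0012  0.0007  0.    ]
```

View pics/w8.png

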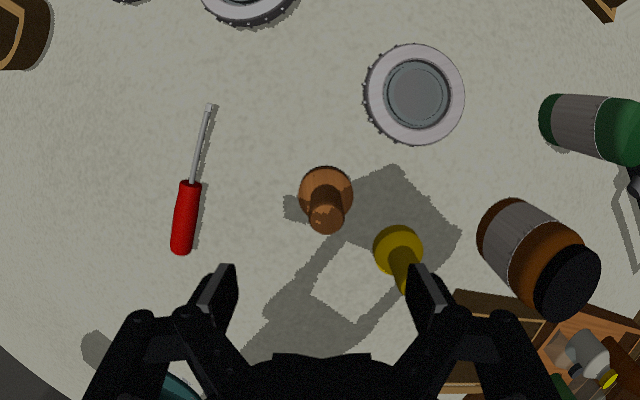

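```bash
python3 -m pendant '[[[0,0,0],[-0.1,0.35,0],1],[[0,0,0],[0,0,3.8],1],[[0,0,0],[0,0,4],1],[[0,0,0],[0,0,4],1],[[0,0,0],[0,0,0],1],[[0,0,0],[0,0,0],1]]'
```

```text
clock: 13.25
eef_pos: [0.4714, -0.1278, 0.0331]
ee_rot: [3.073, 0.651, 0.002]
contact_force: [0.3, 1.4, -0.2]
finger_gap: 0.0852
grasp_force: 0.0
```

```bash
python3 -m pendant '[[[0,0,0],[0,0,0],0.4],[[0,0,0],[0,0,0],0.4],[[0,0,0],[0,0,0],0.2],[[0,0,0],[0,0,0],0.2],[[0,0,0],[0,0,0],0.2]]' 60
python3 - <<'E'
from h import *
shift([.4695,-.127,.031]);o=pose()[2];print(o["finger_gap"],o["grasp_force"],o["contact_force"],o["moment"])
E
```

```text
clock: 13.88
eef_pos: [0.4709, -0.128, 0.0329]
ee_rot: [3.073, 0.65, 0.001]
contact_force: [-1.5, 1.5, 5.9]
finger_gap: 0.0266
grasp_force: 58.7
clock 13.88 tcp [ 0.4709 -0.128   0.0329] shift cm [-0.08 -0.15  0.18] tilt fix [ 0.0007 -0.0008  0.    ]
0.02659628510126105 58.665974736213684 [-1.52353593  1.4506763   5.85445427] [ 0.0153485   0.1766807  -0.00915431]
```

```bash
python3 -m pendant '[[[0,0,0],[0,0,-2],0.2],[[0,0,0],[0,0,-4],0.2],[[0,0,0],[0,0,-4],0.2],[[0,0,0],[3.4,-2.6,0],0.2],[[0,0,0],[3.4,-2.6,0],0.2],[[0,0,0],[3.4,-2.6,0],0.2],[[0,0,0],[3.4,-2.6,0],0.2],[[0,0,0],[3.4,-2.6,0],0.2]]'
python3 -m pendant '[[[0,0,0],[3.4,-2.6,0],0.2],[[0,0,0],[3.4,-2.6,0],0.2],[[0,0,0],[1.7,-1.4,1],0.2],[[0,0,0],[0,0,2],0.2],[[0,0,0],[0,0,0],0.2],[[0,0,0],[0,0,0],0.2],[[0,0,0],[0,0,0],0.2]]'
python3 - <<'E'
from h import *
shift([.6251,.1545,.085])
im,d,W,T=held();p,R,o=pose();cv2.imwrite("pics/w9.png",im);np.savez("w9.npz",W=W,T=T,p=p,r=o["ee_rot"]);print(o["finger_gap"],o["contact_force"])
cv2.imwrite("pics/w9c.png",cv2.resize(im[130:380,170:490],None,fx=2.4,fy=2.4,interpolation=2))
E
```

```text
clock: 14.88
eef_pos: [0.573, 0.061, 0.1312]
ee_rot: [-3.074, -0.65, 0.002]
contact_force: [0.8, -0.1, -1.5]
finger_gap: 0.0267
grasp_force: 59.3
clock: 15.75
eef_pos: [0.6244, 0.1537, 0.1026]
ee_rot: [3.074, 0.648, 0.001]
contact_force: [0.3, 0.5, -1.9]
finger_gap: 0.0267
grasp_force: 59.3
clock 15.75 tcp [0.6244 0.1537 0.1026] shift cm [ 0.1  -0.04  1.76] tilt fix [ 0.0003 -0.0009  0.    ]
0.02647263037425901 [ 0.30387402 -0.32148142 -1.36857337]
```

View pics/w9c.png

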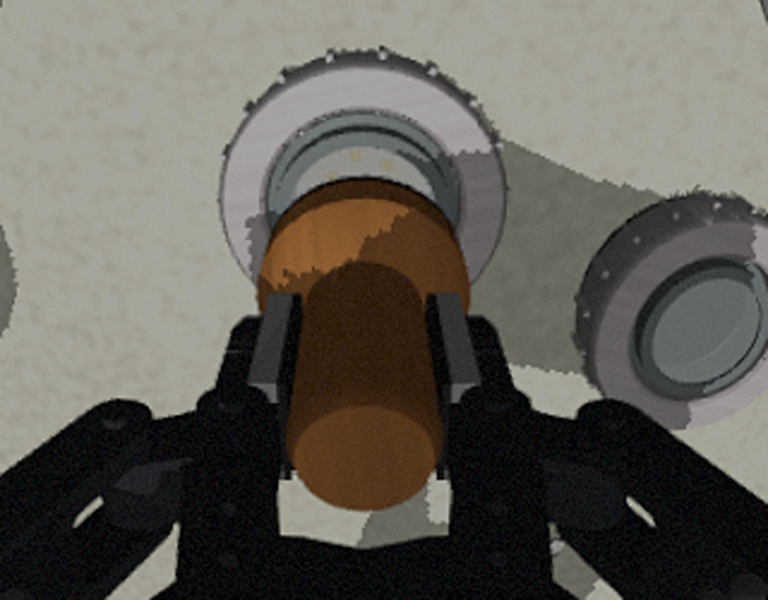

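```bash
cat >> h.py <<'E'
def arc(M,rad,c0,P,half=60,tol0=.006,free=False,**pl):
    "fit circle to the +x(tool)-side arc of mask boundary; tool-frame centre"
    p,R=P;cs,_=cv2.findContours(cv2.medianBlur(M.astype(np.uint8),5),cv2.RETR_EXTERNAL,cv2.CHAIN_APPROX_NONE)
    uv=max(cs,key=len)[:,0].astype(float);X=R.inv().apply(plane_pts(uv,pose_=P,**pl)-p)[:,:2];c=np.array(c0,float);dr=0
    for tol in(tol0,.003,.002,.0015):
        D=X-c;s=(abs(np.hypot(*D.T)-rad-dr)<tol)&(abs(np.degrees(np.arctan2(D[:,1],D[:,0])))<half);Y=X[s]
        g=least_squares(lambda q:np.hypot(Y[:,0]-q[0],Y[:,1]-q[1])-rad-(q[2] if free else 0),[*c,0],loss="soft_l1",f_scale=.0004);c=g.x[:2];dr=g.x[2] if free else 0
    print("tool-frame centre mm",(c*1000).round(2),"dr",round(dr*1000,2),"n",s.sum(),"rms",(g.fun.std()*1000).round(2));return c
def pusher_vs_lamp(W,T,P,zb=.0329):
    p,R=P;r=np.hypot(T[...,0],T[...,1])
    foot=(r<.031)&(T[...,2]>-.05)&(T[...,2]<zb+.003)
    lamp=(W[...,2]>.022)&(W[...,2]<.040)&(r<.055)|(foot)
    for fr in(False,True):
        a=arc(foot,.026,[.001,.001],P,free=fr,ztool=zb);b=arc(lamp,.046,[.001,.001],P,half=75,free=fr,zworld=.029)
        print("shift cm",((b-a)*100).round(3))
    top=(abs(T[...,2]-(zb-.078))<.004)&(r<.02);print("handle top");fitmask(top,[.0138],p[:2]+R.apply([.001,.001,0])[:2],P,ztool=zb-.078)
    l=p[:2];print("lamp full");fitmask((abs(W[...,2]-.0282)<.004)&(r<.055)&(r>.03)&(T[...,2]>zb+.001),[.046],l,P,zworld=.029)
E
python3 - <<'E'
from h import *
f=np.load("w9.npz");P=(f["p"],Ro.from_rotvec(f["r"]));pusher_vs_lamp(f["W"],f["T"],P);print(P[0])
E
```

```text
tool-frame centre mm [-0.26  1.17] dr 0 n 77 rms 0.23
tool-frame centre mm [1.6  0.99] dr 0 n 146 rms 0.52
shift cm [ 0.185 -0.018]
tool-frame centre mm [0.74 1.17] dr -0.86 n 75 rms 0.18
tool-frame centre mm [3.62 0.99] dr -1.71 n 142 rms 0.22
shift cm [ 0.288 -0.018]
handle top
centre [0.6272 0.1537] dr -0.0014 n 38 rms 0.0001 angular cover [ 6  7  0  3 14  2  0  6]
lamp full
centre [0.6275 0.1541] dr -0.0011 n 170 rms 0.0002 angular cover [ 0 10 28 32 30 32 30  8]
[0.62450743 0.15387106 0.10284558]
```

```bash
python3 -m pendant '[[[0,0,0],[0.2,0,0],0.2],[[0,0,0],[0,0,1.4],0.2],[[0,0,0],[0,0,1],0.2],[[0,0,0],[0,0,0],0.2],[[0,0,0],[0,0,0],0.2],[[0,0,0],[0,0,0],0.2]]'
python3 - <<'E'
from h import *
im,d,W,T=held();p,R,o=pose();np.savez("w10.npz",W=W,T=T,p=p,r=o["ee_rot"]);pusher_vs_lamp(W,T,(p,R));print(p)
cv2.imwrite("pics/w10c.png",cv2.resize(im[130:380,170:490],None,fx=2.4,fy=2.4,interpolation=2))
E
```

```text
clock: 16.55
eef_pos: [0.6263, 0.1555, 0.0784]
ee_rot: [-3.074, -0.65, -0.001]
contact_force: [0.0, -0.1, -2.5]
finger_gap: 0.0267
grasp_force: 59.3
tool-frame centre mm [-0.26  1.15] dr 0 n 77 rms 0.24
tool-frame centre mm [-0.74  1.87] dr 0 n 161 rms 0.55
shift cm [-0.048  0.072]
tool-frame centre mm [0.76 1.16] dr -0.88 n 75 rms 0.19
tool-frame centre mm [1.45 1.83] dr -1.85 n 156 rms 0.25
shift cm [0.069 0.067]
handle top
centre [0.6291 0.1553] dr -0.0014 n 43 rms 0.0001 angular cover [ 6  4  0  9  8 10  0  6]
lamp full
centre [0.6277 0.154 ] dr -0.0012 n 135 rms 0.0002 angular cover [ 0  3 25 24 28 26 22  7]
[0.62635642 0.1555364  0.0784661 ]
```

View pics/w10c.png

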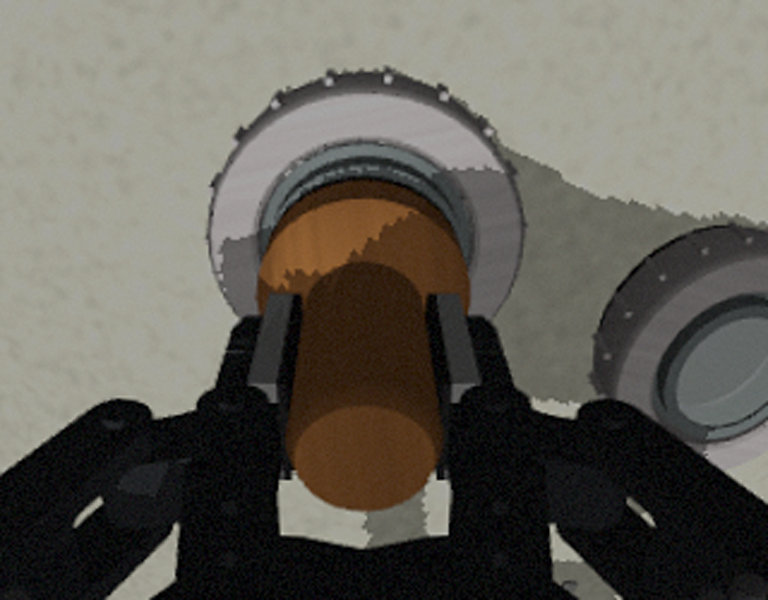

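```bash
python3 -m pendant '[[[0,0,0],[0,0.05,0],0.2],[[0,0,0],[0,0,0.4],0.2],[[0,0,0],[0,0,0.3],0.2],[[0,0,0],[0,0,0.1],0.2],[[0,0,0],[0,0,0],0.2],[[0,0,0],[0,0,0],0.2]]' 100
python3 -m pendant '[[[0,0,0],[0,0,0.05],0.2],[[0,0,0],[0,0,0.05],0.2],[[0,0,0],[0,0,0],0.2],[[0,0,0],[0,0,0],0.2]]'
```

```text
clock: 17.35
eef_pos: [0.6262, 0.155, 0.07]
ee_rot: [3.074, 0.65, 0.0]
contact_force: [-0.3, -0.5, -2.1]
finger_gap: 0.0263
grasp_force: 98.2
clock: 17.85
eef_pos: [0.6264, 0.155, 0.0693]
ee_rot: [-3.074, -0.65, -0.001]
contact_force: [-0.4, -0.3, 1.0]
finger_gap: 0.0263
grasp_force: 98.2
```

```bash
python3 -m pendant '[[[0,0,0],[0,0,0.1],0.2],[[0,0,0],[0,0,0],0.2],[[0,0,0],[0,0,0.1],0.2],[[0,0,0],[0,0,0],0.2],[[0,0,0],[0,0,0],0.2]]'
```

```text
clock: 18.48
eef_pos: [0.6267, 0.1551, 0.0679]
ee_rot: [-3.074, -0.65, -0.002]
contact_force: [-1.3, -0.1, 4.7]
finger_gap: 0.0258
grasp_force: 98.2
```

```bash
python3 -m pendant '[[[0,0,0],[0,0,0.1],0.2],[[0,0,0],[0,0,0],0.2],[[0,0,0],[0,0,0.1],0.2],[[0,0,0],[0,0,0],0.2],[[0,0,0],[0,0,0],0.2]]'
```

```text
clock: 19.1
eef_pos: [0.6269, 0.1551, 0.0668]
ee_rot: [3.074, 0.65, 0.003]
contact_force: [-2.9, -0.9, 9.0]
finger_gap: 0.0262
grasp_force: 98.3
```

```bash
python3 -m pendant '[[[0,0,0],[0,0,0.1],0.2],[[0,0,0],[0,0,0],0.2],[[0,0,0],[0,0,0.1],0.2],[[0,0,0],[0,0,0],0.2],[[0,0,0],[0,0,0],0.2]]'
```

```text
clock: 19.73
eef_pos: [0.6272, 0.1552, 0.0656]
ee_rot: [3.073, 0.65, 0.003]
contact_force: [-3.7, -0.4, 12.2]
finger_gap: 0.0261
grasp_force: 98.6
```

```bash
python3 -m pendant '[[[0,0,0],[0,0,0.1],0.2],[[0,0,0],[0,0,0],0.2],[[0,0,0],[0,0,0],0.2]]'
```

```text
clock: 20.1
eef_pos: [0.6273, 0.1552, 0.065]
ee_rot: [3.074, 0.65, 0.004]
contact_force: [-4.2, -0.2, 14.2]
finger_gap: 0.0259
grasp_force: 98.7
```

```bash
python3 -m pendant '[[[0,0,0],[-0.04,0,0.1],0.2],[[0,0,0],[0,0,0],0.2],[[0,0,0],[0,0,0],0.2]]'
```

```text
clock: 20.48
eef_pos: [0.6273, 0.1552, 0.0645]
ee_rot: [-3.074, -0.65, -0.005]
contact_force: [-3.6, -0.5, 15.4]
finger_gap: 0.0258
grasp_force: 98.9
```

```bash
python3 -m pendant '[[[0,0,0],[-0.04,0,0.1],0.2],[[0,0,0],[0,0,0],0.2],[[0,0,0],[0,0,0],0.2]]'
```

```text
clock: 20.85
eef_pos: [0.6268, 0.155, 0.0614]
ee_rot: [-3.074, -0.65, -0.005]
contact_force: [0.1, 1.2, 8.0]
finger_gap: 0.0259
grasp_force: 98.3
```

```bash
python3 -m pendant '[[[0,0,0],[0,0,-0.5],0.2],[[0,0,0],[0,0,-1],0.2],[[0,0,0],[0,0,-3],0.2],[[0,0,0],[-5,0,-3],0.2],[[0,0,0],[-5,0,0],0.2],[[0,0,0],[0,0,0],0.2],[[0,0,0],[0,0,0],0.2]]'
python3 - <<'E'
from h import *
im,d,W,T=held();p,R,o=pose();print(p,o["contact_force"],o["finger_gap"]);P=(p,R)
c=np.array([.6265,.1536]);r=np.hypot(W[...,0]-c[0],W[...,1]-c[1])
for a,b in((0,.018),(.023,.0265),(.034,.044),(.05,.06)):
    q=W[(r>a)&(r<b)&(T[...,2]>.04)];q=q[abs(q[:,2]-.02)<.03];print(a,len(q),np.percentile(q[:,2],[10,50,90]).round(4),np.linalg.lstsq(np.c_[q[:,:2]-c,np.ones(len(q))],q[:,2],rcond=None)[0].round(4))
for n,q in(("pusher now",None),):
    t=(abs(T[...,2]+.0451)<.004)&(np.hypot(T[...,0],T[...,1])<.02);fitmask(t,[.0138],p[:2],P,ztool=-.0451)
cv2.imwrite("pics/w11c.png",cv2.resize(im[0:400,120:520],None,fx=1.45,fy=1.45,interpolation=2))
shift([.4709,-.128,.0329])
E
```

```text
clock: 21.72
eef_pos: [0.5341, 0.1141, 0.1351]
ee_rot: [-3.074, -0.65, -0.001]
contact_force: [0.3, -0.4, -2.2]
finger_gap: 0.0261
grasp_force: 98.3
[0.53484129 0.11436149 0.1352818 ] [ 0.74050878 -0.10609454 -1.50073313] 0.02593700696256294
0 1582 [0.026  0.027  0.0279] [0.0034 0.0029 0.027 ]
0.023 830 [0.0268 0.0277 0.0286] [ 0.0012 -0.0005  0.0277]
0.034 3706 [0.0269 0.0278 0.0288] [ 0.0006 -0.0013  0.0278]
0.05 3790 [-0.0021 -0.0012 -0.0002] [ 0.0013 -0.0009 -0.0012]
centre [0.5376 0.1142] dr -0.0014 n 33 rms 0.0001 angular cover [6 4 0 6 9 5 0 3]
clock 21.77 tcp [0.5348 0.1144 0.1353] shift cm [-15.67  19.57  10.22] tilt fix [ 0.0002 -0.0012  0.    ]
```

View pics/w11c.png

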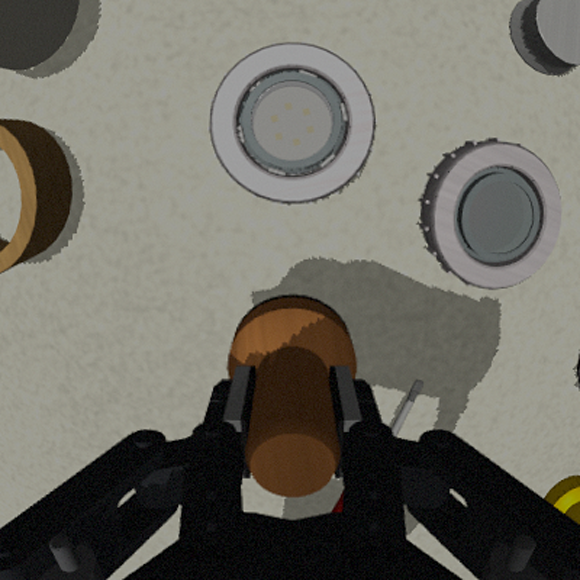

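```bash
python3 -m pendant '[[[0,0,0],[-2.6,-3.9,0],0.2],[[0,0,0],[-2.6,-3.9,0],0.2],[[0,0,0],[0,0,4],0.2],[[0,0,0],[0,0,4],0.2],[[0,0,0],[0,0,1.5],0.2],[[0,0,0],[0,0,0],0.2],[[0,0,0],[0,0,0],0.2],[[0,0,0],[0,0,0],0.2]]' 60
python3 - <<'E'
from h import *
shift([.455,.165,.0329])
E
```

```text
clock: 22.78
eef_pos: [0.4565, 0.1648, 0.0416]
ee_rot: [-3.073, -0.65, -0.005]
contact_force: [-0.3, 0.7, -2.6]
finger_gap: 0.0262
grasp_force: 98.1
clock 22.77 tcp [0.4565 0.1648 0.0416] shift cm [-0.13 -0.08  0.87] tilt fix [ 0.0004 -0.0031  0.    ]
```

```bash
python3 -m pendant '[[[0,0,0],[0,0,0.5],0.2],[[0,0,0],[0,0,0.25],0.2],[[0,0,0],[0,0,0],0.2],[[0,0,0],[0,0,0],0.2],[[0,0,0],[0,0,0],0.2]]'
```

```text
clock: 23.4
eef_pos: [0.4551, 0.1645, 0.033]
ee_rot: [-3.074, -0.65, -0.001]
contact_force: [-1.7, -0.2, 5.0]
finger_gap: 0.0261
grasp_force: 98.4
```

```bash
python3 -m pendant '[[[0,0,0],[0,0,0.1],0.2],[[0,0,0],[0,0,0.05],0.2],[[0,0,0],[0,0,0],0.2],[[0,0,0],[0,0,0],0.2]]'
```

```text
clock: 23.9
eef_pos: [0.4551, 0.1645, 0.0329]
ee_rot: [3.074, 0.65, -0.0]
contact_force: [-7.9, -1.9, 16.7]
finger_gap: 0.0261
grasp_force: 99.4
```

On the bench; ease the push, release and rise straight up.

```bash
python3 -m pendant '[[[0,0,0],[0,0,-0.12],0.2],[[0,0,0],[0,0,0],0.45],[[0,0,0],[0,0,0],0.7],[[0,0,0],[0,0,0],1],[[0,0,0],[0,0,0],1],[[0,0,0],[0,0,0],1]]' 30
python3 -m pendant '[[[0,0,0],[0,0,-2],1],[[0,0,0],[0,0,-5],1],[[0,0,0],[0,0,-5],1],[[0,0,0],[0,0,-3],1],[[0,0,0],[-3,0,0],1],[[0,0,0],[0,0,0],1],[[0,0,0],[0,0,0],1]]'
python3 - <<'E'
from h import *
im,d,W,T=held();print(pose()[0])
for r in robot.outline_of("pusher","wrist")[:3]:
    X=W[r["pixels"]];X=X[~np.isnan(X[:,0])];h=X[X[:,2]>.072];print(r["score"],r["uv"],np.percentile(X,[2,50,98],axis=0).round(3).tolist(),h.mean(0) if len(h) else 0)
c=np.array([.6265,.1536]);r=np.hypot(W[...,0]-c[0],W[...,1]-c[1])
for a,b in((.023,.0265),(.034,.044)):print(np.nanmedian(W[(r>a)&(r<b)][:,2]))
cv2.imwrite("pics/end.png",im)
E
```

```text
clock: 24.65
eef_pos: [0.4548, 0.1644, 0.0321]
ee_rot: [-3.074, -0.65, 0.0]
contact_force: [0.7, -0.7, -0.2]
finger_gap: 0.0852
grasp_force: 0.0
clock: 25.52
eef_pos: [0.4276, 0.1523, 0.182]
ee_rot: [-3.074, -0.65, -0.001]
contact_force: [0.1, 0.8, 0.2]
finger_gap: 0.0856
grasp_force: 0.0
[0.42772947 0.15240726 0.18187629]
0.83 [559.1, 281.4] [[0.424, -0.232, 0.0], [0.448, -0.21, 0.026], [0.47, -0.197, 0.077]] [ 0.44605997 -0.21882072  0.07544851]
0.63 [321.8, 156.8] [[0.439, 0.141, 0.013], [0.462, 0.166, 0.025], [0.48, 0.186, 0.077]] [0.45634565 0.16358219 0.07576654]
0.02779379864672421
0.02798370890408547
```

View pics/end.png

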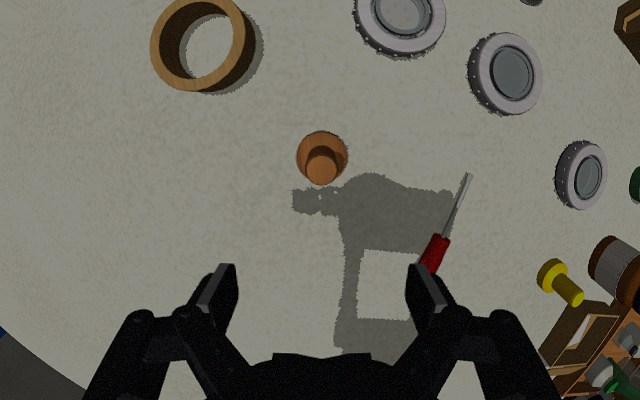

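The pusher stands upright at pixel (322,157), clear of the lamp at (400,15), whose lens is flush; nothing else has moved.

```bash
python3 -c "
from bench import robot
print(robot.job_done())"
```

```text
the job is handed in; nothing more can be done
None
```

The job is handed in at about 25.5 s of the 61 s allowed: the lens snapped home and measures flush with the lamp's face (peak force reading about 15 N), and the wooden pusher stands upright on the bench, released and clear of the light.

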